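# Clear up after the washing-up: soap into its flip-top box, utensils over the rail

### The arm

A 7-joint arm with a two-finger parallel gripper is mounted at the origin on the work surface. World frame = base frame: x ahead of the robot, y to its left, z up, the work surface at z = 0. Lengths are in m, angles in rad, forces in N, time in s.
With the tool pointing down it reaches from about 0.425 to 0.8 m from the base axis. Payload 8.3 kg.
Tool frame: the origin (TCP) lies midway between the tips of the shut fingers; the grasp point (between the pads) lies 19 mm behind it; z points along the fingers, y is the direction in which the jaws open and shut (so a half turn about z gives the same grasp; the last joint's range is limited). The gripper opens to 85 mm and grips with 20 to 120 N. Pads are 22 mm wide; open, the fingers measure 114 mm over their backs; the gripper's body (76 mm by 85 mm) begins 54 mm behind the grasp point. The pads swing forward as they close: fully open they stand 13 mm farther back than shut.
Start: joints at [-0.063, 0.383, 0.016, 1.37, -0.006, 1.388, -0.046], TCP at [0.625, 0, 0.231] pointing down, gripper open.
Joint ranges: [-2.95, 2.95], [-0.25, 2.06], [-1.52, 1.56], [0.18, 2.33], [-1.44, 4.58], [0.02, 2.06], [-3.01, 3.01]. Speed limits (rad/s): [2.39, 2.39, 3.01, 3.01, 3.14, 3.14, 3.14].

### API

Orientations are given as a 3x3 rotation matrix whose columns are the frame's x, y, z axes.
In Python, from station import * gives the robot as it stands.
- The arm moves only by the tool play_rows, never from a script. Its arguments are lists of equal length, an entry for each row: "dp": the shift along the world's x, y, z in mm, a list of three; "roll": the turn about the world's z in rad. A call has 1 to 20 rows; each row is the pose to reach, as a shift and turn from the pose measured when the call began; what a row does not reach only later rows make up. A row lasts 1/12 s, in which the tool goes at most 41.7 mm and 7.16 degrees, less where a joint would pass 70% of its speed; a pose out of reach is approached as far as the arm can. A call with a gripper value outside its range is refused whole. "claw" is the finger opening in mm, from 0 to 85.4, set as the call begins (left out, the last holds). The fingers move at their own pace and stop on an object; "newtons" is the grip in N (left out, the last holds). Time passes only in rows, so rows that repeat a pose let the fingers close. It gives the time, the measured TCP pose, the force and the opening at its end, in the units of the state.
- state(): the state, without advancing time (a new reading comes with each control period).
- capture(name): name is "scene" or "side" or "wrist"; returns the picture (400x640x3 uint8, red, green, blue); there is no depth.
- calibration(name): a dict with "intrinsics" (3x3 intrinsics, pixels), "extrinsics" (4x4, takes a point from camera to world coordinates); the wrist camera has in their place "T_tool_cam" (4x4, takes a point from camera to tool coordinates, whose origin is the TCP and whose axes are the flange's). Camera axes: x right, y up, looking along -z (the intrinsics and any distortion apply to the point x, -y, -z); pixel columns grow to the right and rows downward; lengths in m; the calibration is good to about 2 mm. The wrist camera is an equidistant fisheye: a pixel r from the principal point sees the ray r / f radians off the axis. A picture is of the moment at which its call begins: read the wrist's pose just before it. calibration takes no time and is no camera call.
- finish_job(): hands the job in, once; it reports no verdict.
The state is a dict: "time_s": time; "q": joint angles; "joint_velocities": joint speeds; "tau": joint torques, N m; "ee_pos": TCP position; "eef_rot": TCP orientation; "contact_force": force on the tool from outside, world axes, zero at the start; "ft_torque": the same for the moment, N m; "gripper_width": finger opening in m.
Only numpy, scipy, OpenCV 4.12 (cv2) and the standard library are available. Lean on these libraries where they do the work, as an engineer would, in place of code of your own. Each camera call takes 0.05 s, during which the arm holds its last target. There are 200 camera calls.

### The job

Put the wash place in order: lift the soap box's lid gently right back onto its stop, lay both bars of soap inside, and lower the lid gently shut over them without letting it bang. Move every utensil that hangs on the dish rack's bar (two to four of them) to the steel utensil rail, its crook hooked over the rail's bar so that it hangs free. Leave the tumbler, the bowl and the detergent bottle on the ledge as they are.

Things in the scene. Friction and masses are not known exactly. Their poses are not given: they have to be found in the camera images.
- ladle_crook (a point): Steel ladle, 110 g, bowl 52 mm wide, foot 165 mm below this point. Strip 18 mm wide, 3 mm thick, bent at the top to a crook open downward: 26 mm clear between its parallel legs, 32 mm over them (+y leg ends 38 mm down, -y leg is the shaft). This point: middle of the crook, underside of its top, where it rests on a bar. x along the bar, y from leg to leg, z up. Pinch both legs from above, 10 to 35 mm below this point.
- turner_crook (a point): Steel slotted turner, 100 g, blade 50 mm wide, foot 165 mm below this point. Strip 18 mm wide, 3 mm thick, bent at the top to a crook open downward: 26 mm clear between its parallel legs, 32 mm over them (+y leg ends 38 mm down, -y leg is the shaft). This point: middle of the crook, underside of its top, where it rests on a bar. x along the bar, y from leg to leg, z up. Pinch both legs from above, 10 to 35 mm below this point.
- skimmer_crook (a point): Steel skimmer, 100 g, round disc 52 mm, foot 164 mm below this point. Strip 18 mm wide, 3 mm thick, bent at the top to a crook open downward: 26 mm clear between its parallel legs, 32 mm over them (+y leg ends 38 mm down, -y leg is the shaft). This point: middle of the crook, underside of its top, where it rests on a bar. x along the bar, y from leg to leg, z up. Pinch both legs from above, 10 to 35 mm below this point.
- tongs_crook (a point): Steel U-shaped tongs, 120 g, 42 mm wide at the tips, 101 mm below this point. Strip 18 mm wide, 3 mm thick, bent at the top to a crook open downward: 26 mm clear between its parallel legs, 32 mm over them. This point: middle of the crook, underside of its top, where it rests on a bar. x along the bar, y from leg to leg, z up. Pinch both legs from above, 10 to 35 mm below this point.
- rack_bar (a point): Steel utensil bar (10 mm thick, 298 mm between its posts) along the side of the blue dish rack, on which the utensils start, 64 mm apart, hanging plumb over a 16 mm high tray with free space below the bar. Point: middle of the bar, on its axis, 190 mm above the counter. x along the bar, y towards the rack's basket (65 mm away, 104 mm high; plates in it to 212 mm high, 135 mm away), z up. Fixed.
- rail_mid (a point): Freestanding steel utensil rail, empty at the start. Point: middle of its bar, on the axis, 215 mm above the counter. The bar is 12 mm thick and runs along y between two posts 14 mm thick, 160 mm to either side; x level across the bar, z up. Base plate 80 by 350 mm, 12 mm high. Fixed.
- soap_lid (a joint): Flip-top lid of the white soap box, hinge angle in rad: 0 = shut (as at the start), 1.8 = leaning back on its stop, a little past upright. The lid weighs 170 g and turns easily: let go, it falls shut from clearly short of upright, and falls back onto its stop from clearly beyond.
- lid_lug (a point): Grip lug on the lid, near its front edge: 44 mm wide (y), 14 mm thick (x), 30 mm high; this point lies in it, 18 mm out of the lid's face, 124 mm along -x and 25 mm along z from the hinge. Axes turn with the lid: x in its plane to the hinge, y along the hinge, z out of its upper face. Pinch across the 44 mm from above; it turns between the fingers as the lid swings.
- lid_hinge (a point): Middle of the lid's hinge axis (along y), on the upper edge of the box's back wall; axes turn with the lid. A rising lid angle lifts the front edge and swings it over towards the back. The lid is 152 mm from hinge to front edge, 244 mm wide, 7 mm thick.
- soap_box_in (a point): Centre of the inner floor of the white soap box: inside 140 mm along x, 230 mm along y, 70 mm deep; walls and floor 5 mm. x towards the hinge at the back, y along the hinge, z up. Fixed on the concrete ledge, which is 40 mm above the counter.
- bar_soap_center (a point): Centre of the pale bar of toilet soap with rounded edges, lying loose on the counter: 85 mm (x) by 55 mm (y) by 30 mm (z), 100 g.
- laundry_soap_center (a point): Centre of the longer, square-edged bar of laundry soap, lying loose on the counter: 98 mm (x) by 48 mm (y) by 42 mm (z), 180 g.
- tumbler: Steel tumbler, 74 mm wide, 110 mm high, standing on the ledge; origin at the centre of its underside. Not part of the job.
- bowl: Melamine bowl with green rim, 127 mm wide, 50 mm high, standing on the ledge; origin at the centre of its underside. Not part of the job.
- detergent: Green detergent bottle, 64 mm wide, 170 mm high, standing on the ledge; origin at the centre of its underside. Not part of the job.

How it is judged:
On the way, in this order (a step that is already met when the one before it is completed fails the run):
1. the soap box's lid is lifted back onto its stop (value of joint soap_lid above 1.72 rad), for 0.2 s.
2. both bars of soap lie in the box while the lid is still open (x of bar_soap_center in the frame of soap_box_in between -0.07 and 0.07 m and y of bar_soap_center in the frame of soap_box_in between -0.115 and 0.115 m and z of bar_soap_center in the frame of soap_box_in between 0 and 0.055 m and x of laundry_soap_center in the frame of soap_box_in between -0.07 and 0.07 m and y of laundry_soap_center in the frame of soap_box_in between -0.115 and 0.115 m and z of laundry_soap_center in the frame of soap_box_in between 0 and 0.055 m and value of joint soap_lid above 1.5 rad), for 0.2 s.
3. the lid is lowered shut with both bars inside (x of bar_soap_center in the frame of soap_box_in between -0.07 and 0.07 m and y of bar_soap_center in the frame of soap_box_in between -0.115 and 0.115 m and z of bar_soap_center in the frame of soap_box_in between 0 and 0.055 m and x of laundry_soap_center in the frame of soap_box_in between -0.07 and 0.07 m and y of laundry_soap_center in the frame of soap_box_in between -0.115 and 0.115 m and z of laundry_soap_center in the frame of soap_box_in between 0 and 0.055 m and value of joint soap_lid below 0.04 rad), for 0.2 s.
At the end, for the whole second after the job is handed in: Every utensil hangs on the steel rail, its crook's underside on the bar (within 14 mm across, 7 mm in height, between the posts) and within 20 degrees of plumb; both bars of soap lie inside the soap box and its lid is shut (within 0.04 rad) (all of step 3 and x of ladle_crook in the frame of rail_mid between -0.014 and 0.014 m and y of ladle_crook in the frame of rail_mid between -0.15 and 0.15 m and z of ladle_crook in the frame of rail_mid between 0.001 and 0.013 m and angle between each of ladle_crook, turner_crook, skimmer_crook, tongs_crook's own z axis and vertical below 0.35 rad and x of turner_crook in the frame of rail_mid between -0.014 and 0.014 m and y of turner_crook in the frame of rail_mid between -0.15 and 0.15 m and z of turner_crook in the frame of rail_mid between 0.001 and 0.013 m and x of skimmer_crook in the frame of rail_mid between -0.014 and 0.014 m and y of skimmer_crook in the frame of rail_mid between -0.15 and 0.15 m and z of skimmer_crook in the frame of rail_mid between 0.001 and 0.013 m and x of tongs_crook in the frame of rail_mid between -0.014 and 0.014 m and y of tongs_crook in the frame of rail_mid between -0.15 and 0.15 m and z of tongs_crook in the frame of rail_mid between 0.001 and 0.013 m); the robot touches nothing.
It fails at once if the lid bangs shut on the box (faster than 3 rad/s just above it) (value of joint soap_lid below 0.12 rad and velocity of joint soap_lid below -3 rad/s).
It fails at once if the lid bangs back on its stop (faster than 3 rad/s just before it) (value of joint soap_lid above 1.72 rad and velocity of joint soap_lid above 3 rad/s).
It fails at once if the tumbler is shifted by more than 25 mm or knocked over (distance of tumbler from where it was at the start of the episode above 0.025 m or angle between tumbler's own z axis and vertical above 0.4 rad).
It fails at once if the bowl is shifted by more than 25 mm or knocked over (distance of bowl from where it was at the start of the episode above 0.025 m or angle between bowl's own z axis and vertical above 0.4 rad).
It fails at once if the detergent bottle is shifted by more than 25 mm or knocked over (distance of detergent from where it was at the start of the episode above 0.025 m or angle between detergent's own z axis and vertical above 0.4 rad).
Of ladle, turner, skimmer, tongs only 2 to 4 are there at a start; the rules pass over those that are not, and their reading is None.
At some moment in a run one of bar_soap, laundry_soap may be knocked a few centimetres aside while the robot is not near it.
It also fails if it takes over 210 s, if anything falls off the work surface, if the arm or the gripper's body presses on something with over 40 N, if the wrist force passes 120 N, or if a joint passes its speed limit or range.

## Working session

There is one attempt and no reset: what is moved stays moved. The work goes in short steps, Python scripts to look and compute and a tool call to move; the robot and the scene stay as the last step left them, time stands still between calls to the robot, and variables do not carry over. Pictures are saved under pics/ and viewed, about 12 in all and at most 16, crops included, and the job is handed in when it is done.

Besides the shell and the picture viewer there is one more tool, called after "Request:" as name([rows], argument=value, ...), one row to a line, values as JSON. play_rows: Moves the arm, as the interface text tells. Its arguments: {"type":"object","properties":{"dp":{"type":"array","items":{"type":"array","items":{"type":"number"}}},"roll":{"type":"array","items":{"type":"number"}},"claw":{"type":"number"},"newtons":{"type":"number"}},"required":["dp","roll"]}

```bash
mkdir -p pics; ls; cat > h.py <<'E'
from station import *
import numpy as np, cv2
def snap(name,fn):
    s=state(); im=capture(name); cv2.imwrite('pics/'+fn+'.png',im[:,:,::-1]); return s,im
def ray(name,u,v,s=None):
    c=calibration(name)
    K=np.array(c['intrinsics'])
    if name=='wrist':
        x=(u-K[0,2])/K[0,0]; y=(v-K[1,2])/K[1,1]; r=np.hypot(x,y)
        d=np.array([np.sin(r)*x/max(r,1e-9),-np.sin(r)*y/max(r,1e-9),-np.cos(r)])
        T=np.eye(4); T[:3,:3]=s['eef_rot']; T[:3,3]=s['ee_pos']; E=T@np.array(c['T_tool_cam'])
    else:
        d=np.array([(u-K[0,2])/K[0,0],-(v-K[1,2])/K[1,1],-1]); E=np.array(c['extrinsics'])
    return E[:3,3],E[:3,:3]@d
def onz(name,u,v,z,s=None):
    o,d=ray(name,u,v,s); return np.round(o+d*(z-o[2])/d[2],4)
def tri(r1,r2):
    A=[];b=[]
    M=np.zeros((3,3));m=np.zeros(3)
    for o,d in (r1,r2):
        d=d/np.linalg.norm(d);P=np.eye(3)-np.outer(d,d);M+=P;m+=P@o
    p=np.linalg.solve(M,m); 
    return np.round(p,4),[round(float(np.linalg.norm((np.eye(3)-np.outer(d,d)/(d@d))@(p-o))),4) for o,d in (r1,r2)]
E
python3 - <<'E'
from h import *
for n in('scene','side','wrist'):
    s,im=snap(n,n+'0'); c=calibration(n); print(n,{k:np.round(v,3).tolist() for k,v in c.items() if not isinstance(v,str)})
E
```

```text
pics
scene {'intrinsics': [[417.133, 0.0, 318.763], [0.0, 417.133, 202.428], [0.0, 0.0, 1.0]], 'extrinsics': [[0.743, -0.424, 0.518, 1.155], [0.669, 0.473, -0.573, -0.616], [-0.002, 0.772, 0.635, 0.842], [0.0, 0.0, 0.0, 1.0]]}
side {'intrinsics': [[514.107, 0.0, 325.457], [0.0, 514.107, 196.639], [0.0, 0.0, 1.0]], 'extrinsics': [[0.895, 0.233, -0.381, 0.055], [-0.447, 0.444, -0.777, -1.03], [-0.012, 0.865, 0.501, 0.834], [0.0, 0.0, 0.0, 1.0]]}
wrist {'intrinsics': [[309.707, 0.0, 317.549], [0.0, 309.707, 198.569], [0.0, 0.0, 1.0]], 'T_tool_cam': [[0.0, 0.957, 0.289, 0.074], [1.0, 0.0, -0.001, -0.0], [-0.001, 0.289, -0.957, -0.143], [0.0, 0.0, 0.0, 1.0]]}
```

View pics/scene0.png

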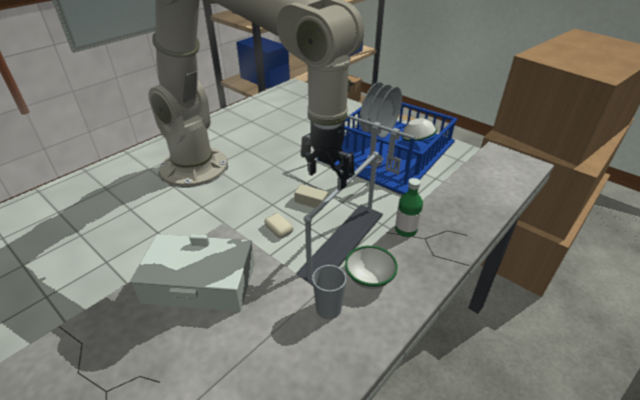

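View pics/side0.png

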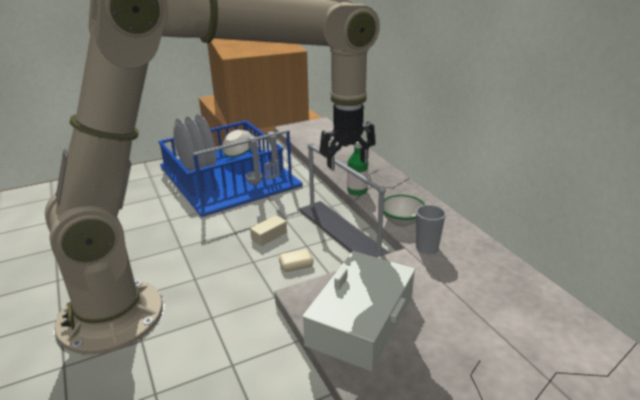

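View pics/wrist0.png

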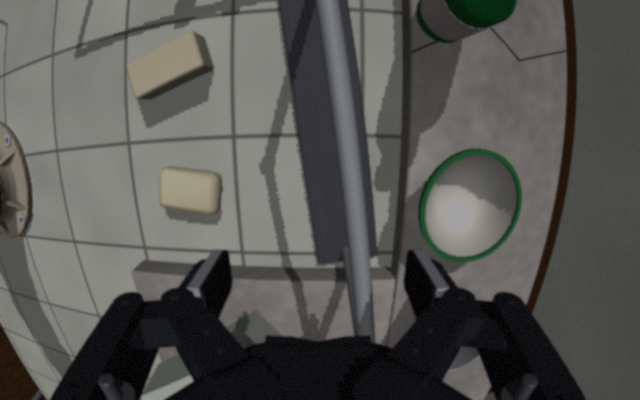

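The scene picture shows the soap box (lug at 200,240), the rail (posts 308,222 and 375,155), the soaps at (278,225) and (310,196), and the rack at the upper right. The side picture shows the lug at (341,275), the rail ends at (311,150) and (382,188), and the utensils on the rack bar near (255–275,165). I'll zoom in.

```bash
python3 - <<'E'
from h import *
a=cv2.imread('pics/scene0.png');b=cv2.imread('pics/side0.png')
z=lambda i,u,v,w,h:cv2.resize(i[v:v+h,u:u+w],None,fx=5,fy=5,interpolation=cv2.INTER_CUBIC)
# left scene rack 340..460, side rack 180..310
m=np.hstack([z(a,335,85,75,110),z(b,190,115,80,110)][:2])
m=np.hstack([z(a,360,100,60,110),z(b,195,115,100,110)])
cv2.imwrite('pics/m1.png',m);print(m.shape)
for n,u,v,h in [('scene',200,240,.15),('side',341,272,.15),('scene',278,223,.03),('side',296,258,.03),('scene',310,193,.04),('side',268,228,.04)]:
    print(n,u,v,onz(n,u,v,h))
R=lambda n,u,v:ray(n,u,v)
print(tri(R('scene',308,220),R('side',382,189)),tri(R('scene',376,157),R('side',311,149)))
for u,v in[(151,236),(252,241),(135,283),(243,307)]: print('lid scene',onz('scene',u,v,.122))
for u,v in[(359,254),(414,265),(307,320),(375,342)]: print('lid side',onz('side',u,v,.122))
s=state()
for p in[(190,188),(168,63)]:print('wr',onz('wrist',*p,.035,s))
E
```

```text
(550, 800, 3)
scene 200 240 [ 0.475  -0.2818  0.15  ]
side 341 272 [ 0.4624 -0.2698  0.15  ]
scene 278 223 [ 0.4673 -0.0314  0.03  ]
side 296 258 [ 0.4575 -0.0319  0.03  ]
scene 310 193 [0.4493 0.1241 0.04  ]
side 268 228 [0.4388 0.1191 0.04  ]
(array([ 0.664 , -0.1082,  0.2152]), [0.0037, 0.0037]) (array([0.6203, 0.2129, 0.2045]), [0.0, 0.0])
lid scene [ 0.3452 -0.341   0.122 ]
lid scene [ 0.5452 -0.1854  0.122 ]
lid scene [ 0.4527 -0.4442  0.122 ]
lid scene [ 0.6794 -0.3266  0.122 ]
lid side [ 0.5472 -0.1993  0.122 ]
lid side [ 0.6359 -0.2918  0.122 ]
lid side [ 0.3499 -0.34    0.122 ]
lid side [ 0.4379 -0.45    0.122 ]
wr [ 0.4717 -0.0144  0.035 ]
wr [0.4513 0.1363 0.035 ]
```

View pics/m1.png

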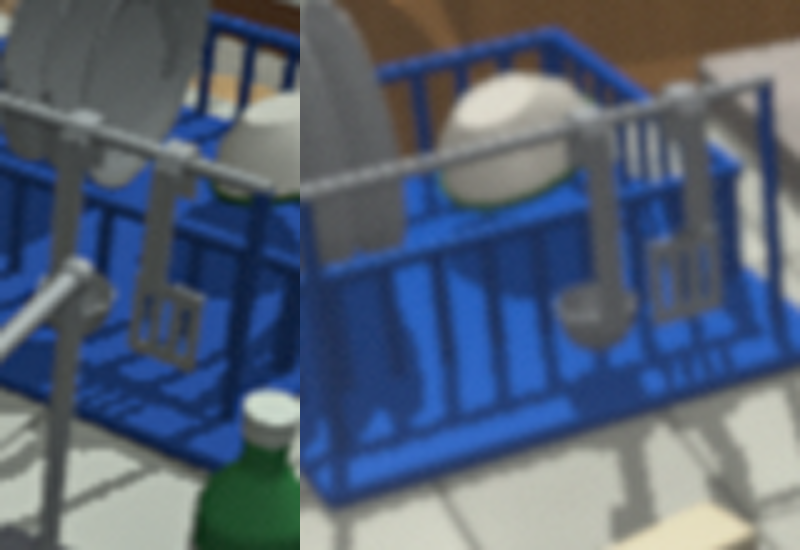

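The rack bar carries two utensils: a ladle (side 253,138; scene 377,124) and a slotted turner (side 272,133; scene 396,130). Both shafts are on the side away from the basket.

```bash
python3 - <<'E'
from h import *
R=ray
print('ladle',tri(R('scene',377,123.5),R('side',253,138)))
print('turner',tri(R('scene',395.8,130),R('side',272,132.8)))
print('bar end',tri(R('scene',414,138),R('side',288.6,131)))
for u,v,n in[(308,219,'scene'),(376,157,'scene')]: print(onz(n,u,v,.215))
for u,v,n in[(382,188,'side'),(311,149,'side')]: print(onz(n,u,v,.215))
s=state();print(s['q'],s['ee_pos'],np.round(s['eef_rot'],3).tolist(),s['gripper_width'])
# wrist cross-check
for p in[(190,188)]:print('bar',onz('wrist',*p,.03,s))
for p in[(168,63)]:print('laundry',onz('wrist',*p,.042,s))
print('rail wrist',[onz('wrist',u,v,.215,s).tolist() for u,v in((330,10),(357,250))])
a=cv2.imread('pics/scene0.png');b=cv2.imread('pics/side0.png')
z=lambda i,u,v,w,h:cv2.resize(i[v:v+h,u:u+w],None,fx=4,fy=4,interpolation=cv2.INTER_CUBIC)
cv2.imwrite('pics/m2.png',np.hstack([z(a,130,205,200,0+60),])) 
m=np.zeros((600,800,3),np.uint8)
m[:440,:400]=cv2.resize(a[220:320,130:260][:,:],(400,440)) if 0 else z(a,125,215,100,110)
m[:440,400:]=z(b,300,240,100,110)
cv2.imwrite('pics/m2.png',m[:440])
E
```

```text
ladle (array([0.5023, 0.3823, 0.1974]), [0.0009, 0.0009])
turner (array([0.5685, 0.3898, 0.1973]), [0.0021, 0.0021])
bar end (array([0.6289, 0.4001, 0.1879]), [0.0019, 0.0019])
[ 0.6646 -0.1101  0.215 ]
[0.629  0.1992 0.215 ]
[ 0.6686 -0.0972  0.215 ]
[0.6109 0.1922 0.215 ]
[-0.06288191  0.38406984  0.01636092  1.37089709 -0.00628416  1.38820818
 -0.04652789] [6.24612046e-01 3.27770772e-05 2.30500092e-01] [[-0.0, 1.0, -0.002], [1.0, 0.0, -0.0], [-0.0, -0.002, -1.0]] 0.08532175646958422
bar [ 0.4694 -0.0157  0.03  ]
laundry [0.4549 0.135  0.042 ]
rail wrist [[0.6308, 0.1263, 0.215], [0.6471, -0.004, 0.215]]
```

View pics/m2.png

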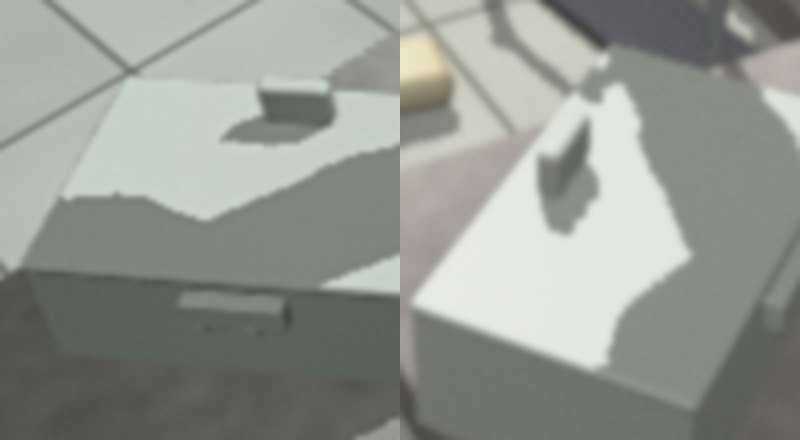

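The crops show the lug's top at scene (199,236.5) and side (342,274), and the lid corners clearly. The tab at the back is the stop.

```bash
python3 - <<'E'
from h import *
print('lug',onz('scene',198.75,236.5,.152),onz('side',342,273.75,.152),tri(ray('scene',198.75,236.5),ray('side',342,273.75)))
for p in[(157.5,235),(131,282),(250,240)]:print('scene',onz('scene',*p,.122))
for p in[(353,251.3),(303,315.5),(373.8,342)]:print('side',onz('side',*p,.122))
E
```

```text
lug [ 0.4649 -0.2777  0.152 ] [ 0.4603 -0.2781  0.152 ] (array([ 0.4618, -0.2759,  0.1494]), [0.0005, 0.0005])
scene [ 0.354  -0.3283  0.122 ]
scene [ 0.4436 -0.4487  0.122 ]
scene [ 0.5389 -0.1864  0.122 ]
side [ 0.54   -0.1837  0.122 ]
side [ 0.3481 -0.3249  0.122 ]
side [ 0.4359 -0.449   0.122 ]
```

Request:
play_rows([
  [0,0,35],
  [0,0,70],
  [-20,-35,60],
  [-40,-70,50],
  [-65,-110,35],
  [-90,-150,20],
  [-112,-190,5],
  [-135,-230,-10],
  [-150,-258,-20],
  [-163,-278,-30],
  [-163,-278,-30],
  [-163,-278,-30],
], roll=[0,0,0.07,0.15,0.24,0.33,0.42,0.51,0.59,0.635,0.635,0.635])

```text
time_s: 1.15
ee_pos: [0.4585, -0.2811, 0.1991]
eef_rot: [[-0.588, 0.809, -0.004], [0.809, 0.588, -0.001], [0.002, -0.004, -1.0]]
contact_force: [0.6, 1.3, 0.6]
gripper_width: 0.0853
```

```bash
python3 - <<'E'
from h import *
s,im=snap('wrist','w1');print(s['ee_pos'],np.round(s['eef_rot'],3).tolist(),s['contact_force'],s['time_s'],s['q'])
E
```

```text
[ 0.4584797  -0.28109945  0.19913359] [[-0.588, 0.809, -0.004], [0.809, 0.588, -0.001], [0.002, -0.004, -1.0]] [0.63495282 1.26790167 0.59034253] 1.15 [ 0.38861776  0.21484116  0.11751099  1.66312664 -0.02338549  1.26855513
  1.13855255]
```

View pics/w1.png

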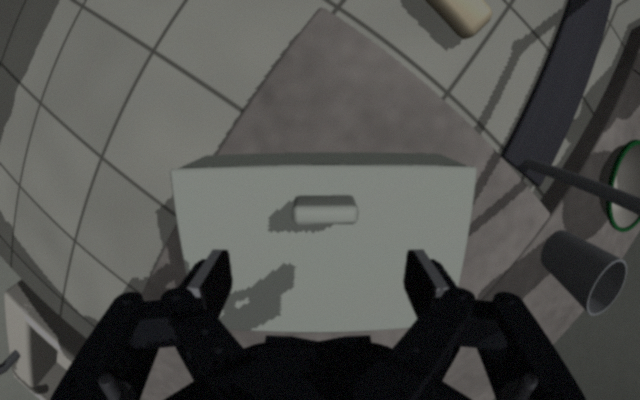

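Wrist picture: the lug's top spans (295–357, ~203), the lid's front corners are at (173,169) and (475,168), and its back corners are near (208,330) and (450,328).

```bash
python3 - <<'E'
from h import *
s=state()
P=lambda u,v,z:onz('wrist',u,v,z,s)
a=P(297,203,.152);b=P(356,202,.152);print('lug',a,b,(a+b)/2,np.linalg.norm(a-b))
print('base',P(295,221,.122),P(357,222,.122))
c=[P(*p,.122) for p in((173,169),(475,168),(208,330),(450,328))]
print(c,np.linalg.norm(c[0]-c[1]))
d=c[1]-c[0];print('yaw',np.arctan2(d[1],d[0]))
print('tool yaw',np.arctan2(s['eef_rot'][1][1],s['eef_rot'][0][1]))
print('mid',(c[0]+c[1])/2)
E
```

```text
lug [ 0.442  -0.2754  0.152 ] [ 0.4724 -0.2523  0.152 ] [ 0.4572  -0.26385  0.152  ] 0.03818075431418291
base [ 0.4529 -0.2971  0.122 ] [ 0.4918 -0.2697  0.122 ]
[array([ 0.3506, -0.3198,  0.122 ]), array([ 0.542 , -0.1783,  0.122 ]), array([ 0.4491, -0.4427,  0.122 ]), array([ 0.6409, -0.3029,  0.122 ])] 0.2380256498783272
yaw 0.6366110405301595
tool yaw 0.63145517755772
mid [ 0.4463  -0.24905  0.122  ]
```

```bash
python3 - <<'E'
from h import *
s=state()
P=lambda u,v,z:onz('wrist',u,v,z,s)
print(P(326,197,.122),P(326,222,.152),P(326.5,215,.152),np.linalg.norm(P(293,208,.152)-P(358,208,.152)))
E
```

```text
[ 0.4606 -0.2677  0.122 ] [ 0.465  -0.2749  0.152 ] [ 0.4623 -0.2707  0.152 ] 0.04250294107470682
```

Request:
play_rows([
  [4,7,-20],
  [4,7,-40],
  [4,7,-60],
  [4,7,-72],
  [4,7,-79],
  [4,7,-79],
], roll=[0,0,0,0,0,0])

```text
time_s: 1.7
ee_pos: [0.4647, -0.2701, 0.1196]
eef_rot: [[-0.592, 0.806, -0.004], [0.806, 0.592, 0.001], [0.003, -0.003, -1.0]]
contact_force: [-0.9, 0.1, 0.3]
gripper_width: 0.0851
```

Request:
play_rows([
  [0,0,0],
  [0,0,0],
  [0,0,0],
  [0,0,0],
  [0,0,0],
  [0,0,0],
  [0,0,0],
  [0,0,0],
], roll=[0,0,0,0,0,0,0,0], claw=30, newtons=25)

```text
time_s: 2.37
ee_pos: [0.46, -0.2751, 0.1215]
eef_rot: [[-0.587, 0.809, -0.01], [0.809, 0.587, -0.003], [0.003, -0.01, -1.0]]
contact_force: [-20.9, -8.3, 17.0]
gripper_width: 0.0434
```

Request:
play_rows([
  [2,-2,12],
  [4,-6,24],
  [8,-10,36],
  [12,-16,46],
  [16,-22,56],
  [21,-29,66],
  [27,-36,74],
  [33,-45,81],
  [39,-54,88],
  [46,-63,93],
  [46,-63,93],
], roll=[0,0,0,0,0,0,0,0,0,0,0])

```text
time_s: 3.28
ee_pos: [0.507, -0.339, 0.2157]
eef_rot: [[-0.587, 0.81, -0.008], [0.81, 0.587, -0.004], [0.002, -0.009, -1.0]]
contact_force: [-2.1, 2.8, 3.7]
gripper_width: 0.0434
```

Request:
play_rows([
  [7,-10,4],
  [14,-20,7],
  [22,-30,8],
  [29,-40,9],
  [37,-50,8],
  [44,-60,5],
  [47,-65,4],
  [51,-70,2],
  [55,-75,0],
  [58,-79,-3],
  [58,-79,-3],
  [58,-79,-3],
], roll=[0,0,0,0,0,0,0,0,0,0,0,0])

```text
time_s: 4.28
ee_pos: [0.5657, -0.4184, 0.2133]
eef_rot: [[-0.587, 0.81, -0.006], [0.81, 0.587, -0.005], [-0.0, -0.008, -1.0]]
contact_force: [1.6, 0.2, 3.6]
gripper_width: 0.0437
```

```bash
python3 - <<'E'
from h import *
s,a=snap('scene','s1');print(s['contact_force'])
E
```

```text
[1.5867309  0.15912307 3.61166354]
```

View pics/s1.png

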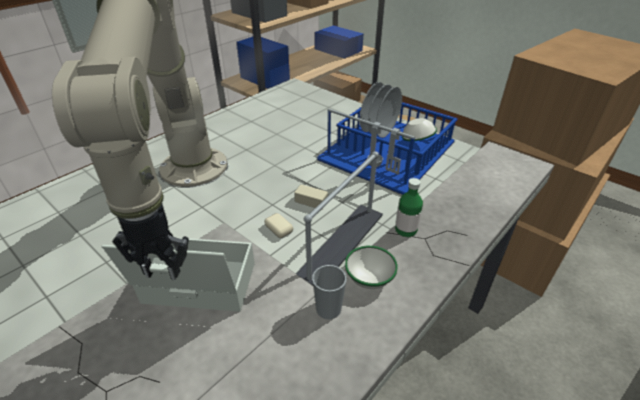

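The lid is up, held at its lug near (160,255). I'll push it a few mm further towards the stop, let go and rise.

Request:
play_rows([
  [2,-3,-1],
  [4,-5,-2],
  [5,-7,-3],
  [5,-7,-3],
  [5,-7,-3],
], roll=[0,0,0,0,0])

```text
time_s: 4.75
ee_pos: [0.5692, -0.4231, 0.2106]
eef_rot: [[-0.587, 0.809, -0.01], [0.809, 0.587, -0.0], [0.006, -0.009, -1.0]]
contact_force: [-10.9, 12.8, 9.6]
gripper_width: 0.0436
```

Request:
play_rows([
  [0,0,0],
  [0,0,0],
  [0,0,0],
  [0,0,0],
  [0,0,20],
  [0,0,50],
  [0,0,90],
], roll=[0,0,0,0,0,0,0], claw=75)

```text
time_s: 5.33
ee_pos: [0.5682, -0.4226, 0.2981]
eef_rot: [[-0.587, 0.809, -0.015], [0.81, 0.587, 0.003], [0.011, -0.011, -1.0]]
contact_force: [0.6, -0.7, -0.8]
gripper_width: 0.075
```

```bash
python3 - <<'E'
from h import *
s,a=snap('scene','s2');s,b=snap('side','d2');print(s['contact_force'])
z=lambda i,u,v,w,h,f:cv2.resize(i[v:v+h,u:u+w,::-1],None,fx=f,fy=f,interpolation=cv2.INTER_CUBIC)
m=np.hstack([z(a,90,200,240,130,1.66*1)[:215],z(b,230,210,200,130,1.66)[:215]]);cv2.imwrite('pics/m3.png',m)
# soaps by colour
for n,im in(('scene',a),('side',b)):
    hsv=cv2.cvtColor(im,cv2.COLOR_RGB2HSV)
    mk=cv2.inRange(hsv,(15,45,110),(35,140,255)); 
    k,l,st,c=cv2.connectedComponentsWithStats(mk)
    print(n,[(st[i].tolist(),np.round(c[i],1).tolist()) for i in range(1,k) if st[i,4]>60])
E
```

```text
[-1.39263078  2.0297386   7.70654386]
scene [([260, 0, 94, 29, 688], [301.7, 12.0]), ([212, 10, 40, 19, 339], [233.8, 18.4]), ([515, 28, 125, 58, 4230], [588.1, 55.3]), ([289, 45, 86, 43, 1978], [323.7, 65.8]), ([222, 74, 36, 22, 392], [241.1, 84.4]), ([574, 117, 60, 61, 862], [601.1, 155.1]), ([559, 173, 51, 75, 650], [584.2, 212.5])]
side [([152, 0, 88, 38, 1257], [199.5, 17.6]), ([239, 0, 188, 40, 4087], [322.3, 18.1]), ([440, 1, 44, 11, 124], [461.5, 4.6]), ([131, 13, 46, 20, 134], [154.9, 19.0]), ([106, 81, 20, 38, 218], [115.5, 101.7]), ([199, 91, 27, 33, 320], [211.7, 105.9]), ([305, 96, 17, 25, 125], [312.0, 113.7]), ([98, 111, 19, 38, 161], [105.4, 129.7]), ([421, 122, 49, 14, 131], [444.1, 131.2]), ([75, 149, 16, 29, 99], [81.8, 163.1]), ([48, 207, 37, 13, 140], [65.9, 213.3]), ([251, 219, 34, 25, 238], [266.0, 232.4]), ([110, 237, 11, 16, 64], [115.1, 244.6]), ([280, 251, 32, 20, 287], [296.2, 262.8]), ([138, 292, 18, 27, 129], [144.5, 305.1]), ([56, 303, 25, 45, 310], [65.0, 330.2]), ([75, 318, 73, 33, 1149], [107.2, 335.0])]
```

View pics/m3.png

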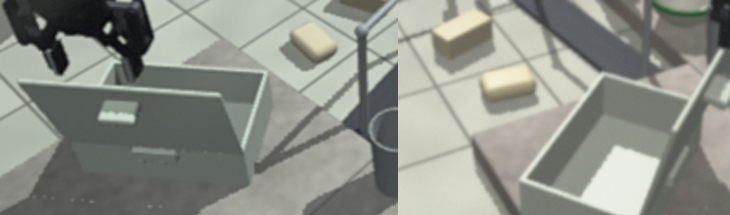

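The lid rests on its stop on its own, and both soaps are still on the counter. Next, a closer look at the soaps.

Request:
play_rows([
  [-8,35,0],
  [-17,70,0],
  [-26,105,0],
  [-35,140,0],
  [-44,175,0],
  [-52,210,0],
  [-60,245,0],
  [-68,280,-10],
  [-76,315,-20],
  [-84,350,-30],
  [-92,385,-40],
  [-98,403,-45],
  [-98,403,-45],
], roll=[-0.05,-0.1,-0.15,-0.2,-0.25,-0.3,-0.35,-0.41,-0.47,-0.53,-0.59,-0.63,-0.63], claw=85)

```text
time_s: 6.52
ee_pos: [0.4714, -0.0168, 0.2628]
eef_rot: [[-0.002, 1.0, -0.006], [1.0, 0.002, -0.005], [-0.005, -0.006, -1.0]]
contact_force: [0.9, -0.1, -0.1]
gripper_width: 0.0848
```

```bash
python3 - <<'E'
from h import *
s,im=snap('wrist','w2');print(s['ee_pos'],s['q'])
hsv=cv2.cvtColor(im,cv2.COLOR_RGB2HSV)
print([hsv[188,190].tolist()])
mk=cv2.inRange(hsv,(14,50,90),(35,255,255)); mk=cv2.morphologyEx(mk,cv2.MORPH_OPEN,np.ones((3,3)))
k,l,st,c=cv2.connectedComponentsWithStats(mk)
for i in range(1,k):
    if st[i,4]>300: print(st[i].tolist(),c[i].round(1))
E
```

```text
[ 0.4714206  -0.01676013  0.26278481] [-0.02564927  0.04292623 -0.01005667  1.71290582  0.00486371  1.39200275
 -0.03428336]
[[24, 10, 128]]
[278, 167, 65, 25, 682] [312.  178.6]
```

View pics/w2.png

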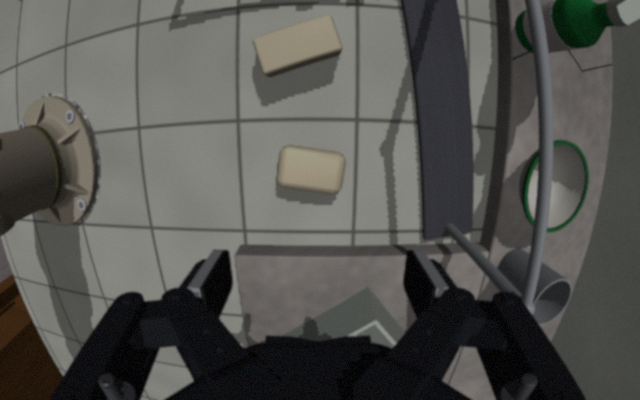

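Wrist picture: bar soap top centred at about (312,169), long side nearly along world x; laundry soap top corners at about (255,45), (331,17), (340,42) and (263,66).

```bash
python3 - <<'E'
from h import *
s=state();im=cv2.imread('pics/w2.png')
P=lambda u,v,z:onz('wrist',u,v,z,s)
for nm,z,px in(('bar',.022,[(283,147),(345,152),(341,192),(278,187)]),('lau',.042,[(255,45),(331,17),(340,43),(263,68)])):
    c=[P(u,v,z) for u,v in px]; print(nm,np.mean(c,0),[round(float(np.linalg.norm(c[i]-c[(i+1)%4])),3) for i in range(4)])
    d=c[1]-c[0]+c[2]-c[3];print('yaw',np.arctan2(d[1],d[0]))
m=np.hstack([cv2.resize(im[130:205,260:365],None,fx=3.7,fy=3.7,interpolation=2),cv2.resize(im[5:80,245:350],None,fx=3.7,fy=3.7,interpolation=2)]);cv2.imwrite('pics/m4.png',m)
E
```

```text
bar [ 0.463875 -0.024325  0.022   ] [0.078, 0.052, 0.082, 0.052]
yaw -0.07975494631669533
lau [0.4473 0.1319 0.042 ] [0.094, 0.034, 0.094, 0.03]
yaw 0.33486786456973383
```

View pics/m4.png

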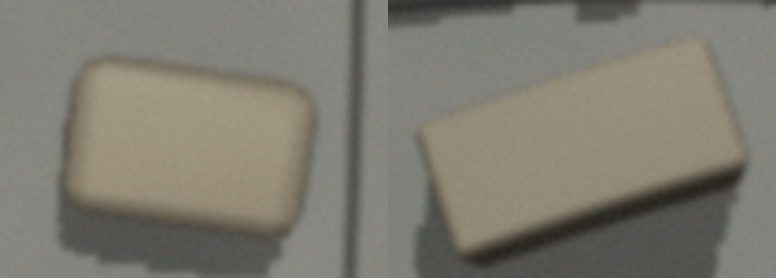

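Request:
play_rows([
  [-2,-2,-15],
  [-4,-4,-30],
  [-6,-6,-45],
  [-8,-8,-60],
  [-8,-8,-75],
  [-8,-8,-90],
  [-8,-8,-105],
  [-8,-8,-120],
  [-8,-8,-135],
  [-8,-8,-150],
  [-8,-8,-165],
  [-8,-8,-180],
  [-8,-8,-195],
  [-8,-8,-195],
], roll=[0.12,0.24,0.36,0.48,0.6,0.72,0.84,0.96,1.08,1.2,1.32,1.44,1.49,1.49])

```text
time_s: 7.73
ee_pos: [0.463, -0.0293, 0.0661]
eef_rot: [[-0.997, 0.078, 0.002], [0.078, 0.997, -0.006], [-0.002, -0.006, -1.0]]
contact_force: [-0.3, -0.4, 0.0]
gripper_width: 0.0851
```

```bash
python3 - <<'E'
from h import *
s,im=snap('wrist','w3');print(s['ee_pos'],s['q'],np.arctan2(s['eef_rot'][1][1],s['eef_rot'][0][1]))
s2,im=snap('side','d3')
print(onz('side',296.2,262.8,.015))
E
```

```text
[ 0.46296213 -0.02930436  0.06612369] [ 0.05536554  0.20161649 -0.07232454  2.0018368   0.02540034  0.93721225
  1.46201919] 1.4925240810420217
[ 0.4572 -0.0324  0.015 ]
```

View pics/w3.png

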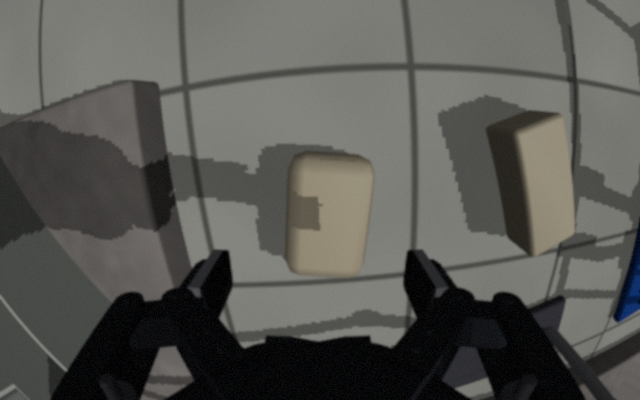

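The bar of soap lies between the fingers at (331,216), with the laundry soap at (535,180) on the right. I'll check the numbers.

```bash
python3 - <<'E'
from h import *
s=state()
P=lambda u,v,z:onz('wrist',u,v,z,s)
c=[P(*p,.022) for p in((290,156),(374,160),(365,274),(288,270))];print(c,np.mean(c,0),P(331,216,.025))
c=[P(*p,.042) for p in((522,121),(560,113),(575,235),(535,253))];print(c,np.mean(c,0))
E
```

```text
[array([ 0.4195, -0.0416,  0.022 ]), array([0.4261, 0.0104, 0.022 ]), array([0.507 , 0.0022, 0.022 ]), array([ 0.4991, -0.0519,  0.022 ])] [ 0.462925 -0.020225  0.022   ] [ 0.4598 -0.0191  0.025 ]
[array([0.4017, 0.1061, 0.042 ]), array([0.3953, 0.1415, 0.042 ]), array([0.4887, 0.1745, 0.042 ]), array([0.4974, 0.1314, 0.042 ])] [0.445775 0.138375 0.042   ]
```

Request:
play_rows([
  [0,7,-20],
  [0,7,-40],
  [0,7,-55],
  [0,7,-63],
  [0,7,-63],
], roll=[0,0,0,0,0])

```text
time_s: 8.25
ee_pos: [0.4642, -0.0223, 0.0051]
eef_rot: [[-0.996, 0.084, 0.004], [0.084, 0.996, -0.006], [-0.004, -0.006, -1.0]]
contact_force: [-0.4, 0.3, -0.8]
gripper_width: 0.0849
```

Request:
play_rows([
  [0,0,0],
  [0,0,0],
  [0,0,0],
  [0,0,0],
  [0,0,0],
  [0,0,0],
  [0,0,0],
], roll=[0,0,0,0,0,0,0], claw=40, newtons=40)

```text
time_s: 8.83
ee_pos: [0.4654, -0.0225, 0.0066]
eef_rot: [[-0.996, 0.085, 0.006], [0.085, 0.996, -0.006], [-0.007, -0.006, -1.0]]
contact_force: [-1.0, 0.7, 6.2]
gripper_width: 0.0545
```

Request:
play_rows([
  [0,0,35],
  [0,0,75],
  [0,-20,115],
  [-2,-50,150],
  [-4,-90,165],
  [-6,-125,165],
  [-8,-160,165],
  [-10,-195,165],
  [-12,-230,165],
  [-14,-265,165],
  [-16,-300,165],
  [-18,-328,165],
  [-18,-328,165],
  [-18,-328,165],
], roll=[0,0,0,-0.1,-0.2,-0.3,-0.4,-0.5,-0.6,-0.7,-0.8,-0.85,-0.85,-0.85])

```text
time_s: 10.0
ee_pos: [0.4464, -0.3525, 0.172]
eef_rot: [[-0.591, 0.807, -0.001], [0.807, 0.591, -0.01], [-0.007, -0.006, -1.0]]
contact_force: [0.8, 1.4, -1.8]
gripper_width: 0.0548
```

Weight −1.8 N offset and the width both show the bar is held. Next I'll lower it, release and go back up.

Request:
play_rows([
  [0,2,-30],
  [0,2,-60],
  [0,2,-85],
  [0,2,-105],
  [0,2,-115],
  [0,2,-116],
], roll=[0,0,0,0,0,0])

```text
time_s: 10.5
ee_pos: [0.446, -0.3483, 0.0542]
eef_rot: [[-0.592, 0.806, -0.003], [0.806, 0.592, -0.007], [-0.004, -0.007, -1.0]]
contact_force: [-0.2, 0.4, -1.4]
gripper_width: 0.0544
```

Request:
play_rows([
  [0,0,0],
  [0,0,0],
  [0,0,0],
  [0,0,0],
  [0,0,30],
  [0,0,70],
  [0,0,120],
  [0,0,130],
], roll=[0,0,0,0,0,0,0,0], claw=68)

```text
time_s: 11.17
ee_pos: [0.4483, -0.3497, 0.1923]
eef_rot: [[-0.593, 0.805, 0.006], [0.805, 0.593, -0.012], [-0.013, -0.003, -1.0]]
contact_force: [0.5, -0.9, 0.4]
gripper_width: 0.068
```

```bash
python3 - <<'E'
from h import *
s,im=snap('wrist','w4');s2,d=snap('side','d4')
print(s['ee_pos'])
hsv=cv2.cvtColor(d,cv2.COLOR_RGB2HSV)[200:270,230:330]
k,l,st,c=cv2.connectedComponentsWithStats(cv2.inRange(hsv,(15,45,110),(35,140,255)))
print([(st[i].tolist(),c[i]+[230,200]) for i in range(1,k) if st[i,4]>60])
cv2.imwrite('pics/m5.png',np.hstack([im[:,:,::-1][:, 100:540],d[:,200:520,::-1]]))
E
```

```text
[ 0.44834471 -0.34969763  0.192341  ]
[([21, 19, 34, 25, 179], array([265.73184358, 231.1452514 ]))]
```

View pics/m5.png

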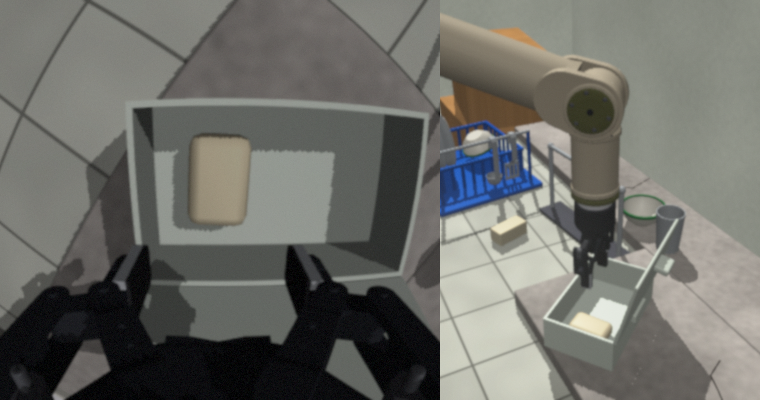

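The bar lies in the box on the −y side, and the laundry soap is unmoved (side pixel 266,231). Next I'll go for the laundry soap.

Request:
play_rows([
  [0,20,10],
  [0,60,10],
  [0,100,10],
  [0,140,10],
  [0,180,10],
  [0,220,10],
  [0,260,0],
  [0,300,-20],
  [0,340,-40],
  [0,380,-60],
  [0,420,-80],
  [-1,460,-100],
  [-1,483,-110],
  [-1,483,-122],
  [-1,483,-122],
], roll=[0,0.1,0.2,0.3,0.4,0.5,0.6,0.7,0.8,0.9,1.0,1.1,1.2,1.255,1.255], claw=85)

```text
time_s: 12.52
ee_pos: [0.4461, 0.1352, 0.0682]
eef_rot: [[-0.947, -0.321, 0.012], [-0.321, 0.947, 0.003], [-0.012, -0.001, -1.0]]
contact_force: [-0.3, -0.3, 0.4]
gripper_width: 0.0852
```

```bash
python3 - <<'E'
from h import *
s,im=snap('wrist','w5');print(s['ee_pos'],s['q'],np.arctan2(s['eef_rot'][1][1],s['eef_rot'][0][1]))
# warmness segmentation
f=im.astype(int); w=cv2.GaussianBlur((f[...,0]-f[...,2]).astype(np.float32),(5,5),0); mk=((w>14)*255).astype(np.uint8)
k,l,st,c=cv2.connectedComponentsWithStats(mk)
for i in range(1,k):
    if st[i,4]>1500:
        r=cv2.minAreaRect(np.argwhere(l==i)[:,::-1].astype(np.float32)); print(st[i].tolist(),c[i].round(1),r,onz('wrist',*c[i],.03,s))
E
```

```text
[0.44607872 0.13524906 0.06817299] [-0.14264256  0.20549138 -0.24419329  1.99652393  0.06380711  0.93455639
  1.47858518] 1.8978171613436403
[276, 150, 83, 148, 11336] [316.3 222. ] ((317.0, 223.5), (147.0, 82.0), 90.0) [0.4433 0.1344 0.03  ]
```

Request:
play_rows([
  [-2,0,-20],
  [-2,0,-40],
  [-2,0,-52],
  [-2,0,-58],
  [-2,0,-58],
], roll=[0,0,0,0,0])

```text
time_s: 12.98
ee_pos: [0.4451, 0.1321, 0.0114]
eef_rot: [[-0.95, -0.311, 0.013], [-0.311, 0.95, 0.001], [-0.012, -0.003, -1.0]]
contact_force: [-1.2, -0.6, 0.4]
gripper_width: 0.0848
```

Request:
play_rows([
  [0,0,0],
  [0,0,0],
  [0,0,0],
  [0,0,0],
  [0,0,0],
  [0,0,0],
  [0,0,0],
], roll=[0,0,0,0,0,0,0], claw=35, newtons=50)

```text
time_s: 13.57
ee_pos: [0.4462, 0.1323, 0.0127]
eef_rot: [[-0.95, -0.311, 0.015], [-0.311, 0.95, 0.002], [-0.015, -0.003, -1.0]]
contact_force: [-1.0, -1.6, 4.7]
gripper_width: 0.047
```

Request:
play_rows([
  [0,0,35],
  [0,0,75],
  [0,-25,110],
  [2,-60,140],
  [5,-100,165],
  [10,-140,165],
  [16,-180,165],
  [24,-220,165],
  [34,-260,165],
  [46,-300,165],
  [58,-335,165],
  [70,-370,165],
  [82,-400,165],
  [89,-416,165],
  [89,-416,165],
  [89,-416,165],
], roll=[0,0,-0.05,-0.15,-0.26,-0.37,-0.48,-0.59,-0.7,-0.81,-0.92,-1.03,-1.14,-1.25,-1.25,-1.25])

```text
time_s: 14.9
ee_pos: [0.5349, -0.2846, 0.1774]
eef_rot: [[-0.594, 0.805, 0.005], [0.804, 0.594, -0.013], [-0.014, -0.004, -1.0]]
contact_force: [0.8, 0.3, -2.3]
gripper_width: 0.0472
```

Request:
play_rows([
  [0,0,-30],
  [0,0,-60],
  [0,0,-85],
  [0,0,-105],
  [0,0,-115],
  [0,0,-115],
], roll=[0,0,0,0,0,0])

```text
time_s: 15.4
ee_pos: [0.5335, -0.2824, 0.0601]
eef_rot: [[-0.596, 0.803, 0.002], [0.803, 0.596, -0.011], [-0.01, -0.005, -1.0]]
contact_force: [-0.2, 1.0, -2.2]
gripper_width: 0.047
```

Request:
play_rows([
  [0,0,0],
  [0,0,0],
  [0,0,0],
  [0,0,0],
  [0,0,40],
  [0,0,80],
  [0,0,120],
  [0,0,160],
  [0,0,200],
  [0,0,235],
  [5,-20,240],
  [14,-55,240],
  [23,-90,240],
  [32,-125,240],
  [36,-140,240],
  [36,-140,240],
  [36,-140,240],
], roll=[0,0,0,0,0,0,0,0,0,0,0,0,0,0,0,0,0], claw=68)

```text
time_s: 16.82
ee_pos: [0.5694, -0.4232, 0.3017]
eef_rot: [[-0.595, 0.803, 0.003], [0.803, 0.595, -0.012], [-0.012, -0.005, -1.0]]
contact_force: [0.3, 0.5, 0.3]
gripper_width: 0.0678
```

```bash
python3 - <<'E'
from h import *
s,im=snap('wrist','w6');s2,d=snap('side','d6')
print(s['ee_pos'],np.arctan2(s['eef_rot'][1][1],s['eef_rot'][0][1]))
cv2.imwrite('pics/m6.png',np.hstack([im[:,:,::-1][:, 100:540],d[:,200:520,::-1]]))
E
```

```text
[ 0.5693604  -0.42323391  0.3016601 ] 0.6377174386502806
```

View pics/m6.png

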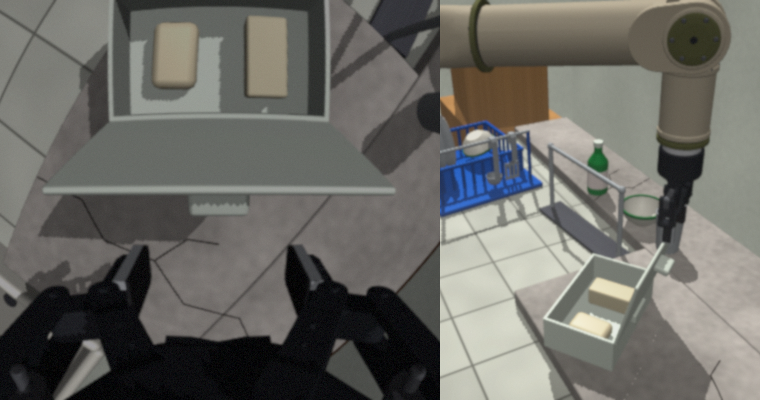

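Both bars are in the box, and the lug is at crop (219,203), where I left it. I'll go down and pinch it again.

Request:
play_rows([
  [0,0,-30],
  [0,0,-60],
  [0,0,-80],
  [0,0,-90],
  [0,0,-90],
], roll=[0,0,0,0,0])

```text
time_s: 17.33
ee_pos: [0.5698, -0.4191, 0.2103]
eef_rot: [[-0.599, 0.801, 0.002], [0.801, 0.599, -0.009], [-0.008, -0.004, -1.0]]
contact_force: [-0.2, 0.9, -0.6]
gripper_width: 0.068
```

Request:
play_rows([
  [0,0,0],
  [0,0,0],
  [0,0,0],
  [0,0,0],
  [0,0,0],
  [0,0,0],
], roll=[0,0,0,0,0,0], claw=30, newtons=25)

```text
time_s: 17.83
ee_pos: [0.5679, -0.421, 0.2134]
eef_rot: [[-0.597, 0.802, 0.001], [0.802, 0.597, -0.012], [-0.01, -0.006, -1.0]]
contact_force: [-9.0, 0.1, 5.6]
gripper_width: 0.0433
```

Request:
play_rows([
  [-7,9,5],
  [-14,19,8],
  [-22,29,10],
  [-29,39,11],
  [-37,50,11],
  [-44,60,10],
  [-51,70,7],
  [-59,79,3],
  [-65,88,-2],
  [-72,97,-9],
  [-78,105,-16],
  [-84,113,-24],
  [-84,113,-24],
], roll=[0,0,0,0,0,0,0,0,0,0,0,0,0])

```text
time_s: 18.92
ee_pos: [0.4834, -0.307, 0.1918]
eef_rot: [[-0.597, 0.802, 0.003], [0.802, 0.597, -0.012], [-0.011, -0.004, -1.0]]
contact_force: [-6.7, 2.7, 8.4]
gripper_width: 0.0435
```

Request:
play_rows([
  [-5,7,-9],
  [-10,13,-19],
  [-14,19,-30],
  [-17,23,-42],
  [-19,25,-48],
  [-20,27,-54],
  [-21,29,-60],
  [-22,30,-66],
  [-23,31,-70],
  [-23,31,-70],
], roll=[0,0,0,0,0,0,0,0,0,0])

```text
time_s: 19.75
ee_pos: [0.4606, -0.2762, 0.123]
eef_rot: [[-0.597, 0.802, 0.005], [0.802, 0.597, -0.012], [-0.013, -0.004, -1.0]]
contact_force: [-4.3, 2.3, 2.9]
gripper_width: 0.0432
```

Request:
play_rows([
  [0,0,-3],
  [0,0,-4],
  [0,0,-4],
], roll=[0,0,0])

```text
time_s: 20.0
ee_pos: [0.4606, -0.2761, 0.1217]
eef_rot: [[-0.597, 0.802, 0.005], [0.802, 0.597, -0.012], [-0.013, -0.003, -1.0]]
contact_force: [-11.3, 7.0, 16.6]
gripper_width: 0.0431
```

Request:
play_rows([
  [0,0,0],
  [0,0,0],
  [0,0,0],
  [0,0,0],
  [0,0,20],
  [0,0,60],
  [0,0,100],
  [0,0,140],
  [0,0,180],
  [0,0,210],
], roll=[0,0,0,0,0,0,0,0,0,0], claw=70)

```text
time_s: 20.83
ee_pos: [0.461, -0.2764, 0.3355]
eef_rot: [[-0.597, 0.802, 0.009], [0.802, 0.597, -0.014], [-0.016, -0.001, -1.0]]
contact_force: [1.4, -0.8, 0.2]
gripper_width: 0.0699
```

Request:
play_rows([
  [0,35,0],
  [0,70,0],
  [0,105,0],
  [0,140,0],
  [0,175,0],
  [0,210,0],
  [0,245,0],
  [0,280,0],
  [0,315,0],
  [0,350,0],
  [0,385,0],
  [0,420,0],
  [10,455,0],
  [20,490,0],
  [35,525,0],
  [50,560,0],
  [70,595,0],
  [90,625,-10],
  [100,645,-15],
  [100,645,-15],
], roll=[0.05,0.1,0.15,0.2,0.25,0.3,0.36,0.42,0.48,0.54,0.6,0.66,0.72,0.78,0.84,0.9,0.96,1.02,1.06,1.06], claw=60)

```text
time_s: 22.5
ee_pos: [0.5606, 0.3728, 0.3156]
eef_rot: [[-0.991, -0.135, 0.01], [-0.135, 0.991, 0.0], [-0.01, -0.001, -1.0]]
contact_force: [-0.5, -0.7, -0.8]
gripper_width: 0.0601
```

```bash
python3 - <<'E'
from h import *
s,im=snap('wrist','w7');s2,d=snap('side','d7');s3,a=snap('scene','s7')
print(s['ee_pos'],np.arctan2(s['eef_rot'][1][1],s['eef_rot'][0][1]),s['q'])
m=np.zeros((600,800,3),np.uint8);m[:400,:640]=im[:,:,::-1];m[400:,:400]=cv2.resize(d[230:350,250:490,::-1],(400,200));m[400:,400:]=cv2.resize(a[210:330,110:350,::-1],(400,200))
cv2.imwrite('pics/m7.png',m)
E
```

```text
[0.56055018 0.37279542 0.31558473] 1.7064593731862527 [-0.43233429  0.49820263 -0.34855753  1.04301206  0.17074382  1.61771939
  0.97447958]
```

View pics/m7.png

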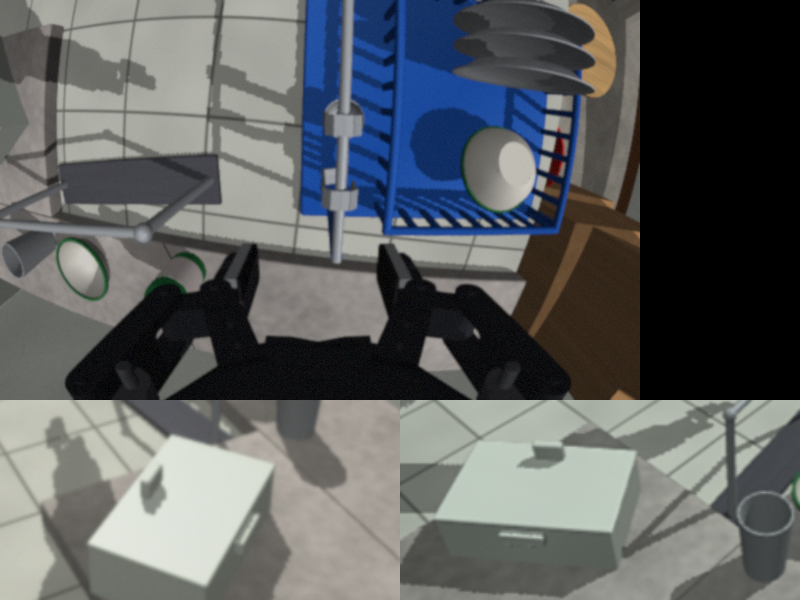

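The lid is shut with nothing jammed. In the wrist picture the crook tops are at (343,121) for the ladle and (339,195) for the turner, the rack bar's post end is at (336,262), and the rail's near post top is at (143,233).

```bash
python3 - <<'E'
from h import *
import pickle
s=state()
P=lambda u,v,z:onz('wrist',u,v,z,s)
print('ladle',P(343.5,122,.198),'turner',P(339,196,.198))
b0=P(347,20,.195);b1=P(337,250,.195);d=b0-b1;print('bar',b0,b1,np.arctan2(*d[1::-1])%np.pi,np.linalg.norm(P(336,262,.19)-P(343.5,122,.198)))
r0=P(143,233,.217);r1=P(0,222,.22);d=r0-r1;print('rail end',r0,r1,np.arctan2(d[1],d[0]))
E
```

```text
ladle [0.4991 0.3833 0.198 ] turner [0.5646 0.3889 0.198 ]
bar [0.4097 0.3747 0.195 ] [0.6198 0.3956 0.195 ] 0.09915024921981974 0.13775721396718218
rail end [0.6203 0.205  0.217 ] [ 0.6525 -0.0612  0.22  ] 1.6911731759844946
```

Request:
play_rows([
  [2,6,-30],
  [5,14,-60],
  [5,16,-90],
  [5,16,-120],
  [5,16,-145],
  [5,16,-163],
  [5,16,-163],
  [5,16,-163],
], roll=[-0.01,-0.02,-0.02,-0.02,-0.02,-0.02,-0.02,-0.02])

```text
time_s: 23.32
ee_pos: [0.5663, 0.3829, 0.158]
eef_rot: [[-0.994, -0.106, 0.016], [-0.106, 0.994, -0.001], [-0.016, -0.002, -1.0]]
contact_force: [0.3, 0.2, 0.7]
gripper_width: 0.0599
```

Request:
play_rows([
  [0,0,0],
  [0,0,0],
  [0,0,0],
  [0,0,0],
  [0,0,0],
  [0,0,0],
], roll=[0,0,0,0,0,0], claw=20, newtons=40)

```text
time_s: 23.82
ee_pos: [0.5667, 0.3875, 0.1627]
eef_rot: [[-0.994, -0.109, 0.021], [-0.109, 0.994, 0.008], [-0.022, 0.006, -1.0]]
contact_force: [-0.7, 8.0, 6.0]
gripper_width: 0.0316
```

Request:
play_rows([
  [0,0,25],
  [0,0,55],
  [0,0,85],
  [0,-5,95],
  [-8,-35,95],
  [-20,-65,95],
  [-35,-95,95],
  [-45,-125,95],
  [-50,-155,95],
  [-50,-185,95],
  [-45,-215,95],
  [-40,-240,95],
  [-36,-265,95],
  [-36,-287,95],
  [-36,-287,95],
  [-36,-287,95],
  [-36,-287,95],
  [-36,-287,95],
  [-36,-287,95],
], roll=[0,0,0,0,-0.08,-0.2,-0.32,-0.44,-0.56,-0.68,-0.8,-0.92,-1.04,-1.16,-1.28,-1.4,-1.52,-1.55,-1.55])

```text
time_s: 25.4
ee_pos: [0.531, 0.1006, 0.2592]
eef_rot: [[-0.128, 0.992, 0.011], [0.992, 0.128, -0.02], [-0.022, 0.008, -1.0]]
contact_force: [0.4, 0.6, -1.0]
gripper_width: 0.0309
```

```bash
python3 - <<'E'
from h import *
s,im=snap('wrist','w8');s2,d=snap('side','d8')
print(s['ee_pos'],np.arctan2(s['eef_rot'][1][1],s['eef_rot'][0][1]),s['q'],s['contact_force'])
m=np.zeros((600,800,3),np.uint8);m[:400,:640]=im[:,:,::-1];m[400:,:400]=cv2.resize(d[120:240,250:490,::-1],(400,200))
m[:, 400:][400:,:]=cv2.resize(im[200:300,240:440,::-1],(400,200))
cv2.imwrite('pics/m8.png',m)
E
```

```text
[0.53099427 0.10056431 0.25915656] 0.1280972434362208 [-0.20322953  0.18550447 -0.06754772  1.56229199  0.03566537  1.38919902
 -0.14793621] [ 0.35115648  0.5533717  -1.04699312]
```

View pics/m8.png

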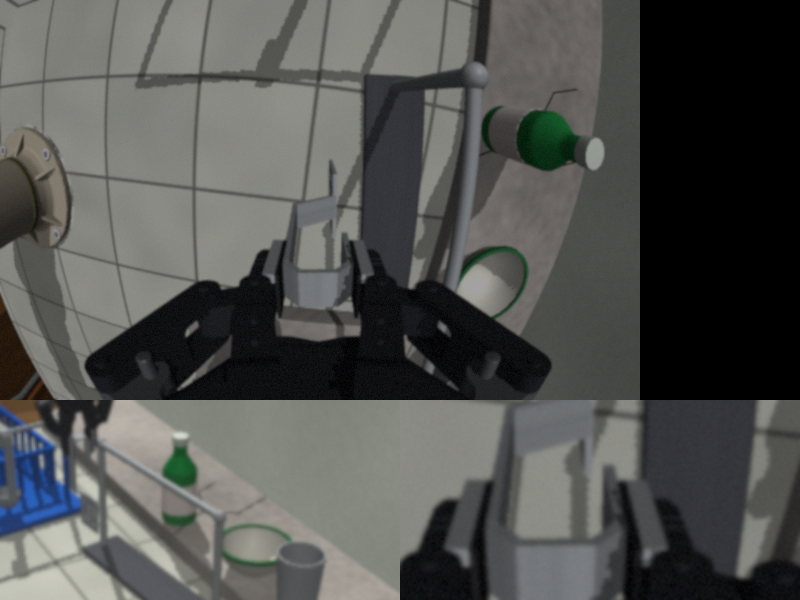

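The turner is held square, shaft on the robot side. The rail bar runs from (473,95) to (456,270), with its post ball at (475,76).

```bash
python3 - <<'E'
from h import *
s=state();im=cv2.imread('pics/w8.png')
P=lambda u,v,z:onz('wrist',u,v,z,s)
a=P(475,76,.215);print('ball',a)
pts=[P(u,v,.215) for u,v in((474,100),(471,130),(468,170),(463,210),(459,245))];print(np.array(pts)[:,:2])
p=np.polyfit(np.array(pts)[:,1],np.array(pts)[:,0],1);print(p,np.polyval(p,[0,.05,.1]))
print('crook top mid',P(320,272,.2592+.035))
E
```

```text
ball [0.6182 0.2125 0.215 ]
[[0.6201 0.1968]
 [0.6218 0.177 ]
 [0.6259 0.1505]
 [0.6299 0.1224]
 [0.6352 0.0959]]
[-0.15016247  0.64888213] [0.64888213 0.64137401 0.63386588]
crook top mid [0.53   0.1129 0.2942]
```

Request:
play_rows([
  [15,0,-5],
  [35,0,-12],
  [60,0,-14],
  [85,0,-14],
  [98,0,-14],
  [104,0,-14],
  [104,0,-14],
  [104,0,-14],
], roll=[0.01,0.02,0.02,0.02,0.02,0.02,0.02,0.02])

```text
time_s: 26.17
ee_pos: [0.6345, 0.1007, 0.2448]
eef_rot: [[-0.151, 0.988, 0.01], [0.988, 0.152, -0.02], [-0.022, 0.007, -1.0]]
contact_force: [-0.1, 0.1, -0.8]
gripper_width: 0.0311
```

```bash
python3 - <<'E'
from h import *
s=state();print(s['ee_pos'],s['contact_force'],np.arctan2(s['eef_rot'][1][1],s['eef_rot'][0][1]))
E
```

```text
[0.63446968 0.10073483 0.24480712] [-0.13762969  0.1254537  -0.79079998] 0.15225063672992603
```

Request:
play_rows([
  [0,0,-10],
  [0,0,-20],
  [0,0,-30],
  [0,0,-40],
  [0,0,-48],
  [0,0,-54],
  [0,0,-54],
], roll=[0,0,0,0,0,0,0])

```text
time_s: 26.75
ee_pos: [0.6349, 0.1008, 0.1924]
eef_rot: [[-0.151, 0.988, 0.013], [0.988, 0.152, -0.02], [-0.021, 0.01, -1.0]]
contact_force: [-2.6, -0.6, 7.6]
gripper_width: 0.0309
```

Request:
play_rows([
  [0,0,0],
  [0,0,0],
  [0,0,0],
  [0,0,0],
  [0,0,15],
  [0,0,45],
  [0,0,80],
  [0,0,110],
  [0,0,112],
], roll=[0,0,0,0,0,0,0,0,0], claw=52)

```text
time_s: 27.5
ee_pos: [0.6368, 0.1012, 0.3114]
eef_rot: [[-0.151, 0.988, 0.023], [0.988, 0.151, -0.018], [-0.021, 0.02, -1.0]]
contact_force: [1.0, 0.1, 1.1]
gripper_width: 0.052
```

Request:
play_rows([
  [-15,20,0],
  [-35,50,0],
  [-55,80,0],
  [-75,110,0],
  [-95,140,0],
  [-110,170,0],
  [-125,200,0],
  [-135,230,0],
  [-135,255,0],
  [-135,275,0],
  [-135,282,-20],
  [-135,282,-40],
  [-135,282,-55],
  [-135,282,-55],
  [-135,282,-55],
], roll=[0.1,0.22,0.34,0.46,0.58,0.7,0.82,0.94,1.06,1.18,1.3,1.42,1.53,1.53,1.53], claw=60)

```text
time_s: 28.75
ee_pos: [0.5016, 0.3826, 0.2555]
eef_rot: [[-0.994, -0.107, 0.017], [-0.107, 0.994, 0.021], [-0.019, 0.019, -1.0]]
contact_force: [0.1, 0.1, -0.1]
gripper_width: 0.0602
```

```bash
python3 - <<'E'
from h import *
s,im=snap('wrist','w9');s2,d=snap('side','d9');s3,a=snap('scene','s9')
print(s['ee_pos'],np.arctan2(s['eef_rot'][1][1],s['eef_rot'][0][1]),s['contact_force'])
m=np.zeros((600,800,3),np.uint8);m[:350,:640]=im[50:,:,::-1]
m[350:,:400]=cv2.resize(d[130:255,280:480,::-1],(400,250),interpolation=2);m[350:,400:]=cv2.resize(a[130:255,270:470,::-1],(400,250),interpolation=2)
cv2.imwrite('pics/m9.png',m)
E
```

```text
[0.50161793 0.38264193 0.25545215] 1.6782885131156655 [ 0.12627923  0.14933642 -0.1296776 ]
```

View pics/m9.png

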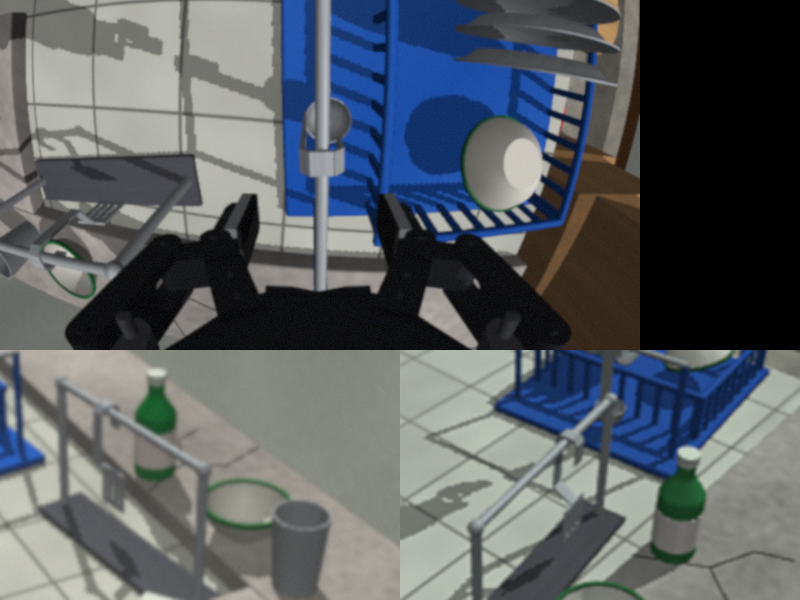

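The turner hangs on the rail (side crop 108,410). The ladle's crook top is at full-image (322,211).

```bash
python3 - <<'E'
from h import *
s=state()
print(onz('wrist',322,202,.198,s),onz('wrist',322,211,.198,s),onz('wrist',322,222,.198,s))
E
```

```text
[0.4934 0.3878 0.198 ] [0.4999 0.3886 0.198 ] [0.5081 0.3895 0.198 ]
```

Request:
play_rows([
  [-1,3,-25],
  [-1,3,-50],
  [-1,3,-75],
  [-1,3,-92],
  [-1,3,-97],
  [-1,3,-97],
], roll=[0,0,0,0,0,0])

```text
time_s: 29.4
ee_pos: [0.5011, 0.3862, 0.1605]
eef_rot: [[-0.994, -0.107, 0.019], [-0.106, 0.994, 0.022], [-0.022, 0.02, -1.0]]
contact_force: [0.4, 0.2, 0.3]
gripper_width: 0.0601
```

Request:
play_rows([
  [0,0,0],
  [0,0,0],
  [0,0,0],
  [0,0,0],
  [0,0,0],
  [0,0,0],
], roll=[0,0,0,0,0,0], claw=20, newtons=40)

```text
time_s: 29.9
ee_pos: [0.502, 0.3872, 0.1627]
eef_rot: [[-0.994, -0.107, 0.022], [-0.106, 0.994, 0.025], [-0.025, 0.022, -0.999]]
contact_force: [-0.5, 0.4, 6.7]
gripper_width: 0.0311
```

Request:
play_rows([
  [0,0,25],
  [0,0,55],
  [0,0,85],
  [0,-5,95],
  [-2,-35,95],
  [-4,-70,95],
  [-4,-105,95],
  [-4,-140,95],
  [-2,-175,95],
  [0,-210,95],
  [3,-245,95],
  [8,-280,95],
  [14,-315,95],
  [20,-350,95],
  [25,-375,95],
  [28,-387,95],
  [28,-387,95],
  [28,-387,95],
  [28,-387,95],
], roll=[0,0,0,0,-0.1,-0.22,-0.34,-0.46,-0.58,-0.7,-0.82,-0.94,-1.06,-1.18,-1.3,-1.42,-1.54,-1.54,-1.54])

```text
time_s: 31.48
ee_pos: [0.5298, 0.0006, 0.2576]
eef_rot: [[-0.141, 0.99, 0.025], [0.99, 0.141, -0.021], [-0.025, 0.022, -0.999]]
contact_force: [0.6, 0.9, -0.8]
gripper_width: 0.0316
```

```bash
python3 - <<'E'
from h import *
s,im=snap('wrist','w10');print(s['ee_pos'],s['contact_force'],np.arctan2(s['eef_rot'][1][1],s['eef_rot'][0][1]),s['gripper_width'])
E
```

```text
[0.52976287 0.0005755  0.2575755 ] [ 0.59671935  0.88838089 -0.7745552 ] 0.14173826942426854 0.03164237864608027
```

Request:
play_rows([
  [20,0,-5],
  [45,0,-12],
  [75,0,-13],
  [100,0,-13],
  [113,0,-13],
  [119,0,-13],
  [119,0,-13],
  [119,0,-13],
], roll=[0,0,0,0,0,0,0,0])

```text
time_s: 32.2
ee_pos: [0.6482, 0.0014, 0.2444]
eef_rot: [[-0.144, 0.989, 0.025], [0.989, 0.145, -0.021], [-0.024, 0.021, -0.999]]
contact_force: [-0.1, 1.3, -0.9]
gripper_width: 0.0316
```

Request:
play_rows([
  [0,0,-10],
  [0,0,-20],
  [0,0,-30],
  [0,0,-40],
  [0,0,-48],
  [0,0,-54],
  [0,0,-54],
], roll=[0,0,0,0,0,0,0])

```text
time_s: 32.78
ee_pos: [0.6478, 0.0015, 0.1893]
eef_rot: [[-0.144, 0.989, 0.024], [0.989, 0.145, -0.021], [-0.024, 0.02, -0.999]]
contact_force: [-0.8, -0.2, -1.2]
gripper_width: 0.0314
```

Request:
play_rows([
  [0,0,-3],
  [0,0,-5],
  [0,0,-5],
], roll=[0,0,0])

```text
time_s: 33.03
ee_pos: [0.6485, 0.0015, 0.1883]
eef_rot: [[-0.144, 0.989, 0.028], [0.989, 0.145, -0.021], [-0.025, 0.025, -0.999]]
contact_force: [-10.5, -0.4, 20.3]
gripper_width: 0.0313
```

Contact (20 N upward), so the crook is resting on the bar. I'll release and retreat clear.

Request:
play_rows([
  [0,0,0],
  [0,0,0],
  [0,0,0],
  [0,0,0],
  [0,0,15],
  [0,0,45],
  [0,0,80],
  [0,0,115],
  [-30,0,125],
  [-60,0,125],
  [-100,0,125],
  [-140,0,125],
  [-170,0,125],
  [-170,0,125],
  [-170,0,125],
], roll=[0,0,0,0,0,0,0,0,0,0,0,0,0,0,0], claw=52)

```text
time_s: 34.28
ee_pos: [0.4775, 0.0015, 0.3138]
eef_rot: [[-0.144, 0.989, 0.029], [0.989, 0.145, -0.021], [-0.025, 0.026, -0.999]]
contact_force: [1.0, 0.6, 0.2]
gripper_width: 0.0519
```

```bash
python3 - <<'E'
from h import *
s3,a=snap('scene','s11');s2,d=snap('side','d11');s,im=snap('wrist','w11')
print(s['ee_pos'],s['contact_force'],s['time_s'])
m=np.zeros((600,800,3),np.uint8)
m[:300,:400]=cv2.resize(d[100:355:,250:590,::-1],(400,300),interpolation=2);m[:300,400:]=cv2.resize(a[110:335,130:430,::-1],(400,300),interpolation=2)
m[300:,:480]=cv2.resize(im[:,:,::-1],(480,300));m[300:,480:]=cv2.resize(d[120:260,330:480,::-1],(320,300),interpolation=2)
cv2.imwrite('pics/m11.png',m)
E
```

```text
[0.47899585 0.00149257 0.31333377] [ 0.3204611   0.45543936 -0.31147508] 34.3833
```

The viewer limit is reached, so I'll check by numbers: pixel differences around the rail between earlier and final pictures.

```bash
python3 - <<'E'
from h import *
def proj(n,p):
    c=calibration(n);q=np.linalg.inv(c['extrinsics'])@np.r_[p,1];K=np.array(c['intrinsics'])
    return np.round([K[0,2]+K[0,0]*q[0]/-q[2],K[1,2]-K[1,1]*q[1]/-q[2]],1)
L=(.6485,.0015);T=(.635,.1)
for n in('side','scene'):
    for nm,p in(('ladle',L),('turner',T)): print(n,nm,'top',proj(n,[*p,.224]),'foot',proj(n,[*p,.056]))
g=lambda f:cv2.GaussianBlur(cv2.imread(f'pics/{f}.png'),(3,3),0).astype(int)
def comps(f1,f2,box):
    u0,v0,u1,v1=box;D=np.abs(g(f1)-g(f2)).max(2)[v0:v1,u0:u1]
    k,l,st,c=cv2.connectedComponentsWithStats((D>22).astype(np.uint8))
    print(f1,f2,[(st[i,0]+u0,st[i,1]+v0,st[i,2],st[i,3],st[i,4]) for i in range(1,k) if st[i,4]>25])
comps('side0','d11',(300,130,420,300)); comps('d9','d11',(300,130,420,300))
comps('s9','s11',(290,140,400,300)); comps('d7','d11',(300,240,430,370))
s2,d=snap('side','d12'); comps('d11','d12',(300,130,420,300))
E
```

```text
side ladle top [355.3 170.3] foot [354.2 224.6]
side turner top [333.2 156.8] foot [333.5 209.3]
scene ladle top [334.6 190.4] foot [333.2 240.1]
scene turner top [355.4 170.8] foot [352.2 219.5]
side0 d11 [(np.int32(300), np.int32(130), np.int32(12), np.int32(20), np.int32(185)), (np.int32(318), np.int32(130), np.int32(58), np.int32(49), np.int32(1357)), (np.int32(353), np.int32(167), np.int32(7), np.int32(7), np.int32(33)), (np.int32(348), np.int32(175), np.int32(5), np.int32(13), np.int32(60)), (np.int32(367), np.int32(178), np.int32(16), np.int32(11), np.int32(51)), (np.int32(330), np.int32(192), np.int32(13), np.int32(20), np.int32(181)), (np.int32(346), np.int32(207), np.int32(18), np.int32(19), np.int32(190)), (np.int32(336), np.int32(227), np.int32(13), np.int32(16), np.int32(91)), (np.int32(354), np.int32(243), np.int32(18), np.int32(11), np.int32(116)), (np.int32(336), np.int32(247), np.int32(10), np.int32(14), np.int32(87)), (np.int32(300), np.int32(249), np.int32(15), np.int32(28), np.int32(313)), (np.int32(344), np.int32(251), np.int32(61), np.int32(49), np.int32(1728)),
[... 1109 characters left out ...]
int32(66)), (np.int32(290), np.int32(195), np.int32(26), np.int32(20), np.int32(262)), (np.int32(325), np.int32(200), np.int32(11), np.int32(39), np.int32(223)), (np.int32(330), np.int32(231), np.int32(17), np.int32(12), np.int32(99)), (np.int32(313), np.int32(257), np.int32(13), np.int32(13), np.int32(118)), (np.int32(290), np.int32(262), np.int32(16), np.int32(10), np.int32(68))]
d7 d11 [(np.int32(354), np.int32(244), np.int32(18), np.int32(10), np.int32(124)), (np.int32(337), np.int32(247), np.int32(9), np.int32(14), np.int32(81)), (np.int32(300), np.int32(254), np.int32(48), np.int32(79), np.int32(1915)), (np.int32(300), np.int32(352), np.int32(6), np.int32(16), np.int32(64))]
d11 d12 []
```

```bash
python3 -c "
from station import *
print(finish_job())"
```

```text
the job is handed in; nothing more can be done
None
```

I finished the job and handed it in at about 34 s of robot time. No verdict is reported, so the result rests on my own checks.

**What I did**
- Opened the lid onto its stop, and it stood there on its own.
- Laid both bars of soap side by side in the box.
- Brought the lid down with the lug held the whole way.
- Moved the only two utensils on the rack bar, the ladle and the slotted turner, to the rail. They hang about 100 mm apart.

**What the last checks showed**
- **Soap and lid:** I saw both bars in the box before closing, and the lid shut in two camera views afterwards. I did not view it again after that. A later picture differs near the box, which I put down to the arm's shadow, since the arm did not go back there.
- **Turner:** a picture showed it hanging on the rail, and it had not moved by the end.
- **Ladle:** this was checked by pixel differences only, because I had reached the picture limit. The view of the final state was refused. Its crook and foot are within about 2 pixels of where they should be, and nothing moved between the last two pictures.
- **Ladle contact force:** the upward force at the rail was 20 N, against about 8 N for the turner. Its resting height still matched.
- **Tumbler, bowl and bottle:** they looked undisturbed in every picture I viewed. I did not measure them.

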